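# Pack the oxide-jar rack and lock its end stop

### The job

Stand the loose red-capped jar upright in the rack, between the jar already there and the sliding end stop, and push the stop up until the row is snug against the end wall. Then lock it: with a fingertip in the slot on top of the stop, slide the recessed lock switch all the way to the far side, away from the robot. Press and push only lightly, and leave the other things on the table where they are.

Things in the scene. Friction and masses are not known exactly. Their poses are not given: they have to be found in the camera images.
- rack: Fixed plywood jar rack. Origin: on the table, mid-width of the channel; y axis along the row towards the end wall (robot's left), x axis away from the robot, z up. Channel floor 8 mm above the table, 56 mm wide (x -28 to +28 mm) between two 6 mm aluminium fences, tops 22 mm above the table. The base runs from y = -120 to +130 mm.
- end_wall (a point): Middle of the inner face of the rack's plywood end wall, at rack y = +125 mm, 40 mm above the table. The wall is 10 mm thick, 68 mm wide, its top 100 mm above the table.
- stop (a joint): Travel (m) of the grey plastic end stop in the channel: 0 is farthest from the end wall, grows towards the wall (rack +y), up to 0.10. Its front face is at rack y = -45 mm + this value, so two jars fill the row at about 0.081. It slides with about 3 N friction and stays where it is left.
- stop_face (a point): Middle of the stop's front face, 40 mm above the table. The front plate is 54 mm wide, 8 mm thick, its top 100 mm above the table; behind it the stop's body has a flat top 80 mm above the table.
- stop_back (a point): Middle of the stop's flat upright back face, the face to push on, 40 mm above the table and 64 mm behind the front face; it is 54 mm wide and reaches from 9 to 80 mm above the table. A push of 10 N closes the row.
- switch: The lock switch in its slot. Origin: centre of the mouth of the slot in the stop's top, 80 mm above the table, 34 mm behind the front face, 30 mm ahead of the back face. The slot is 36 mm (rack x) by 28 mm (rack y), 13 mm deep: it admits one fingertip, not a closed pair.
- lock (a joint): Travel (m) of the lock switch along the rack's +x axis: 0 is unlocked (near end of the slot, towards the robot), 0.013 fully locked (far end). Needs about 4 N sideways; stays where it is left.
- lock_top (a point): Nominal middle of the lock switch's top: a flat ribbed steel thumb pad, 22 x 26 mm (rack x, y), filling the slot but for its 13 mm travel, so it must be dragged by friction from above. This point moves with it, 76 mm above the table, but the pad's true rest height is up to 4 mm higher or lower: feel for it. It yields 2 mm at 4 N/mm; pressing with 6 to 10 N carries it; over 25 N is too much.
- jar_out: The loose shaker jar to be packed, standing on the table to the left and in front of the rack: straight clear jar with a red cap, 106 mm high, body 42 mm in diameter, cap 44.6 mm (from 85 mm up). Origin: centre of its underside, z up. About 0.11 kg.
- jar_in: The like red-capped jar (same sizes) that already stands in the rack near the end wall, loose. Origin: centre of its underside.
- big_jar: Bystander: white-lidded glaze jar, 60 mm in diameter, 84 mm high, to be left alone. Origin: centre of its underside.
- tape_roll: Bystander: roll of masking tape lying flat, 96 mm across, 25 mm high. Origin: centre of its underside.
- tile: Bystander: square glaze test tile 42 x 42 x 7 mm lying flat. Origin: centre of its underside.
- burnishing_stone: Bystander: rough grey stone, 29 x 57 x 49 mm. Origin: centre of its underside.
- modelling_tool: Bystander: slim wooden clay modelling tool lying flat, 156 mm long, 12 mm thick. Origin: at its middle, on the table.
- pencil_1: Bystander: pencil lying flat, 104 mm long. Origin: at its middle, on the table.
There are look-alikes about, which are no part of the job. What is shaped like the jar_out but yellow is not meant.

How it is judged:
On the way, in this order (a step that is already met when the one before it is completed fails the run):
1. both red-capped jars stand upright in the rack's channel, released, between the end wall and the stop (x of jar_in in the frame of rack between -0.012 and 0.012 m and y of jar_in in the frame of rack between 0 and 0.11 m and z of jar_in in the frame of rack between 0.004 and 0.012 m and angle between each of jar_in, jar_out's own z axis and vertical below 0.12 rad and x of jar_out in the frame of rack between -0.012 and 0.012 m and y of jar_out in the frame of rack between -0.03 and 0.11 m and z of jar_out in the frame of rack between 0.004 and 0.012 m and contact force between the fingers and jar_out below 0.1 N), for 0.2 s.
2. the stop is pushed up until the row is snug, with the switch still unlocked (x of jar_in in the frame of rack between -0.012 and 0.012 m and y of jar_in in the frame of rack between 0 and 0.11 m and z of jar_in in the frame of rack between 0.004 and 0.012 m and angle between each of jar_in, jar_out's own z axis and vertical below 0.12 rad and x of jar_out in the frame of rack between -0.012 and 0.012 m and y of jar_out in the frame of rack between -0.03 and 0.11 m and z of jar_out in the frame of rack between 0.004 and 0.012 m and value of joint stop above 0.0775 m and value of joint lock below 0.005 m), for 0.2 s.
3. the lock switch is slid fully to the locked end (x of jar_in in the frame of rack between -0.012 and 0.012 m and y of jar_in in the frame of rack between 0 and 0.11 m and z of jar_in in the frame of rack between 0.004 and 0.012 m and angle between each of jar_in, jar_out's own z axis and vertical below 0.12 rad and x of jar_out in the frame of rack between -0.012 and 0.012 m and y of jar_out in the frame of rack between -0.03 and 0.11 m and z of jar_out in the frame of rack between 0.004 and 0.012 m and value of joint stop above 0.0775 m and value of joint lock above 0.011 m), for 0.2 s.
At the end, for the whole second after the job is handed in: Both red-capped jars stand upright (within 7 degrees) on the channel floor in the rack, at rest; the stop joint is above 0.0775 m (no more than about 3 mm of slack in the row); the lock switch is above 0.011 of its 0.013 m (all of step 3 and linear speed of each of jar_in, jar_out below 0.02 m/s); the robot touches nothing.
It fails at once if the lock switch is pressed with more than 28 N (contact force between the fingers and switch above 28 N).
It fails at once if the fingers press or push the rack or its stop with more than 80 N (contact force between the fingers and rack above 80 N).
It fails at once if a bystander is moved by more than 30 mm or tipped ((distance of big_jar from where it was at the start of the episode above 0.03 m or angle between big_jar's own z axis and vertical above 0.5 rad) or (distance of tape_roll from where it was at the start of the episode above 0.03 m or angle between tape_roll's own z axis and vertical above 0.5 rad) or (distance of burnishing_stone from where it was at the start of the episode above 0.03 m or angle between burnishing_stone's own z axis and vertical above 0.5 rad) or distance of any of tile, pencil_1, modelling_tool from where it was at the start of the episode above 0.03 m).
It also fails if it takes over 61 s, if anything falls off the work surface, if the arm or the gripper's body presses on something with over 40 N, if the wrist force passes 120 N, or if a joint passes its speed limit or range.

### The arm

A 6-joint arm with a two-finger parallel gripper is mounted at the origin on a cart in front of the work surface, level with it; the furniture and walls round the work are solid. World frame = base frame: x ahead of the robot, y to its left, z up, the work surface at z = 0. Lengths are in m, angles in rad, forces in N, time in s.
With the tool pointing down it reaches from about 0.3 to 0.75 m from the base axis. Payload 8.5 kg.
Tool frame: the origin (TCP) lies at the very end of the fingers, on their centre line; the grasp point (between the pads) lies 19 mm behind it (ctrl.pinch_z is the distance from the TCP to the grasp point, in m); z points along the fingers, y is the line along which they close (so a half turn about z gives the same grasp; the last joint's range is limited). The gripper opens to 88 mm and grips with 3 to 60 N. Pads are 18 mm wide; open, the fingers measure 123 mm over their backs; the gripper's body (75 mm by 187 mm) begins 45 mm behind the grasp point.
Start: joints at [-1.367, 0.381, 1.297, -0, 1.464, -0.215], TCP at [0.224, -0.502, 0.239] pointing down, gripper open.
Joint ranges: [-3.11, 3.11], [-0.89, 2.33], [0.22, 2.48], [-1.42, 4.56], [0.17, 2.85], [-2.88, 2.88]. Speed limits (rad/s): [2.39, 2.39, 3.14, 3.14, 3.14, 3.14].

### API

Orientations are given as a rotation vector (axis times angle).
In Python, from workcell import ctrl gives the robot as it stands. The module is installed in compiled form; this text tells all that it offers.
- The arm moves only by the shell command python3 -m crank 'ROWS' [OPENING] [FORCE]. ROWS is JSON, a list of rows, each a list of 4 numbers: the shift along the tool's x, y, z as a fraction of full scale, then the turn about the tool's z as a fraction of full scale. In form: [[dx, dy, dz, twist], ...]. A call has 1 to 5 rows; each row shifts and turns the commanded pose from where the row before left it, along the tool's axes as they then stand; what a row does not reach is not made up. Full scale, the value 1, is 50 mm for a shift and pi rad for a turn. A row lasts 1/10 s, in which the tool goes at most 50 mm and 8.59 degrees, less where a joint would pass 70% of its speed; a pose out of reach is approached as far as the arm can. A call with a number of a shift or a turn outside -1 to 1 is refused whole. A call with a gripper value outside its range is refused whole. OPENING is the closure, from -1 (fully open) to 1 (shut), set as the call begins (- or left out, the last holds). The fingers move at their own pace and stop on an object; FORCE is the grip in N (left out, the last holds). Time passes only in rows, so rows that do not move let the fingers close. It gives the time, the measured TCP pose, the force, the opening and the grip force at its end, in the units of the state.
- ctrl.read_state(): the state, without advancing time (a new reading comes with each control period).
- ctrl.capture(name): name is "scene" or "top" or "wrist"; returns (picture, depth): 420x560x3 uint8, red, green, blue; 420x560 float32, m along the optical axis (not along the pixel's ray), 0 where there is no reading.
- ctrl.camera_model(name): a dict with "camera_matrix" (3x3 intrinsics, pixels), "k1" (the pictures are not rectified: a ray, as slopes to the right and down, at radius r is drawn at 1 + k1 r^2 times it, then the intrinsics apply), "view" (4x4, takes a point from world to camera coordinates). Camera axes: x right, y down, z forward; pixel columns grow to the right and rows downward; lengths in m; the calibration is good to about 2 mm. A picture is of the moment at which its call begins: read the wrist's pose just before it. camera_model takes no time and is no camera call; for the wrist camera it gives the pose at the moment of the call.
- ctrl.hand_in(): hands the job in; it is judged then, once.
Trained networks look in the newest picture that a camera, given by its name, has taken for a name from the list of things; names that differ only in an ending like _2 or _b are one class to them, and where a whole thing is asked for, a point or a joint stands for the part that bears it (a point fixed in the world has none). Each returns a list of dicts, best first, with "score" (0 to 1); they miss things now and then, are a little off and sometimes report something else, mostly with a low value. They report only what shows in the picture. A call takes as long as a camera call. They do not tell look-alikes from the thing itself.
- ctrl.search_frame(name, camera): "centre" ([column, row] in pixels, amid what is visible of it).
- ctrl.masks_of(name, camera): "region" (420x560 bool, what is visible of it) and "centre" ([column, row] in pixels, amid what is visible of it).
The state is a dict: "time": time; "q": joint angles; "joint_velocities": joint speeds; "joint_torque": joint torques, N m; "eef_pos": TCP position; "tcp_rot": TCP orientation; "contact_force": force on the tool from outside, world axes, zero at the start; "torque": the same for the moment, N m; "gripper_width": finger opening in m; "grip_force": force on a finger pad.
Only numpy, scipy, OpenCV 4.12 (cv2) and the standard library are available. Lean on these libraries where they do the work, as an engineer would, in place of code of your own. Each camera call takes 0.05 s, during which the arm holds its last target. There are 200 camera calls.

## Working session

There is one attempt and no reset: what is moved stays moved. The work goes in short steps, Python scripts to look and compute and a shell command to move; the robot and the scene stay as the last step left them, time stands still between calls to the robot, and variables do not carry over. Pictures are saved under pics/ and viewed, at most 10 in all, crops included, and the job is handed in when it is done.

```bash
mkdir -p pics
cat > h.py <<'E'
import numpy as np,cv2
from workcell import ctrl
from scipy.spatial.transform import Rotation as R
def world(cam,uv,depth=None,z=None,m=None):
    m=m or ctrl.camera_model(cam);K=np.array(m["camera_matrix"]);k=m["k1"];V=np.array(m["view"])
    uv=np.atleast_2d(np.array(uv,float)); d=np.c_[(uv[:,0]-K[0,2])/K[0,0],(uv[:,1]-K[1,2])/K[1,1]]
    s=d.copy()
    for _ in range(8): s=d/(1+k*(s**2).sum(1,keepdims=True))
    r=np.c_[s,np.ones(len(s))]; Rm=V[:3,:3]; o=-Rm.T@V[:3,3]; w=r@Rm
    if z is not None: return o+w*((z-o[2])/w[:,2:])
    return o+w*np.array(depth).reshape(-1,1)
def cloud(cam,dep,mask=None):
    ok=dep>0
    if mask is not None: ok&=mask
    v,u=np.nonzero(ok); return world(cam,np.c_[u,v],dep[v,u]),u,v
E
cat > a.py <<'E'
from h import *
s=ctrl.read_state();print(s)
for c in("top","scene"):
    p,d=ctrl.capture(c);cv2.imwrite(f"pics/{c}0.png",p[:,:,::-1]);np.savez(f"{c}0.npz",p=p,d=d)
    for n in("jar_out","rack","stop","switch","big_jar","tape_roll","tile","burnishing_stone","modelling_tool","pencil_1"):
        for r in ctrl.masks_of(n,c)[:4]:
            P,u,v=cloud(c,d,r["region"])
            if len(P): print(c,n,round(r["score"],2),np.round(r["centre"]),len(P),np.round(np.median(P,0),3),"zmax",np.round(np.percentile(P[:,2],98),3))
E
python3 a.py
```

```text
{'time': 0.0, 'q': array([-1.36729838e+00,  3.81181984e-01,  1.29822107e+00,  9.40506251e-06,
        1.46358938e+00, -2.15306139e-01]), 'joint_velocities': array([-0.0008425 ,  0.00116807,  0.00063146, -0.00028895,  0.00116703,
       -0.00144098]), 'joint_torque': array([ 8.28523080e-04, -4.37933350e+01, -2.24553859e+01,  7.13205105e-02,
        3.52706120e-02, -1.02297936e-04]), 'eef_pos': array([ 0.22360941, -0.50220131,  0.23815868]), 'tcp_rot': array([-3.07159700e+00, -6.52766181e-01, -2.76565836e-05]), 'contact_force': array([0.99657541, 0.20316076, 0.21600674]), 'torque': array([-0.01228204,  0.00953078,  0.01799173]), 'grip_force': 0.0, 'gripper_width': 0.08798412858561284}
top jar_out 0.88 [182. 252.] 371 [0.436 0.216 0.104] zmax 0.11
top jar_out 0.71 [259. 269.] 300 [0.392 0.041 0.105] zmax 0.111
top stop 0.8 [280. 201.] 655 [ 0.556 -0.013  0.078] zmax 0.101
top switch 0.57 [279. 203.] 103 [ 0.553 -0.014  0.074] zmax 0.079
top big_jar 0.63 [366. 255.] 573 [ 0.408 -0.222  0.082] zmax 0.088
top tape_roll 0.61 [321. 272.] 442 [ 0.38  -0.082  0.023] zmax 0.029
top tile 0.69 [1
[... 439 characters left out ...]
065] zmax 0.106
scene jar_out 0.91 [226. 289.] 1341 [0.421 0.232 0.067] zmax 0.107
scene rack 0.94 [258. 236.] 3110 [0.564 0.026 0.022] zmax 0.099
scene stop 0.78 [271. 224.] 1114 [0.541 0.006 0.06 ] zmax 0.098
scene stop 0.32 [255. 238.] 2901 [0.562 0.024 0.022] zmax 0.098
scene tape_roll 0.44 [333. 251.] 200 [ 0.405 -0.047  0.019] zmax 0.025
scene tile 0.7 [143. 263.] 253 [0.682 0.264 0.006] zmax 0.009
scene burnishing_stone 0.71 [182. 282.] 494 [0.536 0.258 0.026] zmax 0.046
scene burnishing_stone 0.68 [355. 218.] 46 [ 0.487 -0.252  0.005] zmax 0.006
scene modelling_tool 0.53 [289. 305.] 209 [0.358 0.15  0.009] zmax 0.012
scene pencil_1 0.4 [353. 214.] 90 [ 0.487 -0.251  0.004] zmax 0.199
```

```bash
python3 -c "
import cv2
a=cv2.imread('pics/top0.png')[110:330,120:420];cv2.imwrite('pics/top0z.png',cv2.resize(a,None,fx=2.6,fy=2.6,interpolation=cv2.INTER_CUBIC))"
```

```text
(no output)
```

View pics/top0z.png

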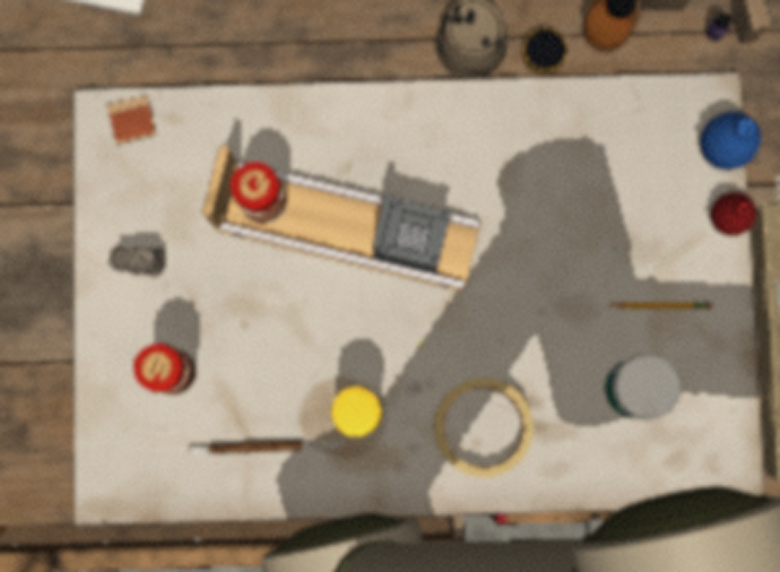

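View pics/scene0.png

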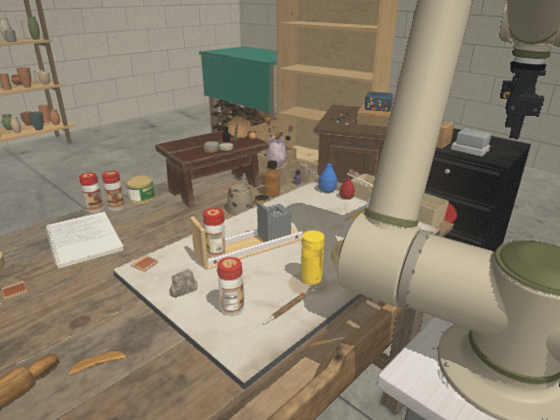

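The top view shows the loose red jar at about (182,252), the yellow look-alike at (257,268), and jar_in at (218,181) beside the end wall at (203,181). The stop is at (278,200). The scene view agrees. Next I'll measure the rack and jars.

```bash
cat > b.py <<'E'
from h import *
z=np.load("top0.npz");p,d=z["p"],z["d"]
P,u,v=cloud("top",d); c=p[v,u].astype(int)
red=(c[:,0]>150)&(c[:,1]<90)&(c[:,2]<90)&(P[:,2]>.09)
for n,(x,y) in dict(out=(.436,.216),inn=(.58,.12)).items():
    m=(np.hypot(P[:,0]-x,P[:,1]-y)<.06)&(P[:,2]>.097)&((n=="out")|(abs(P[:,1]-.0)>-1))
    if n=="inn": m&=red
    (cx,cy),r=cv2.minEnclosingCircle(P[m][:,:2].astype(np.float32)); print(n,m.sum(),P[m].mean(0).round(4),cx,cy,r,np.median(P[m][:,2]))
box=(P[:,0]>.48)&(P[:,0]<.68)&(P[:,1]>-.14)&(P[:,1]<.22)
r=ctrl.camera_model("top");print(np.round(np.array(r["camera_matrix"]),1).tolist(),np.round(-np.array(r["view"])[:3,:3].T@np.array(r["view"])[:3,3],3))
# fences: z ~ .022
f=box&(abs(P[:,2]-.0225)<.006)
rect=cv2.minAreaRect(P[box&(P[:,2]>.004)][:,:2].astype(np.float32));print("all",rect)
for nm,lo,hi in(("floor",.004,.014),("fence",.017,.027),("body",.07,.088),("top",.09,.108)):
    m=box&(P[:,2]>lo)&(P[:,2]<hi)&~red
    print(nm,m.sum(),P[m].mean(0).round(4),cv2.minAreaRect(P[m][:,:2].astype(np.float32)))
np.savez("cl.npz",P=P[box],c=c[box])
# line fits using fence points
F=P[f]; th=np.radians(np.arange(0,30,.25))
best=max(((lambda t:(np.histogram(F[:,:2]@[np.cos(t),np.sin(t)],bins=np.arange(.3,.9,.002))[0]**2).sum())(t*s),t*s) for t in th for s in(-1,1))
t=best[1];print("angle of rack x deg",np.degrees(t))
q=P[box][:,:2]@np.array([[np.cos(t),-np.sin(t)],[np.sin(t),np.cos(t)]]);zz=P[box][:,2];rb=red[box]
h,e=np.histogram(q[:,0][abs(zz-.022)<.004],bins=np.arange(.4,.7,.003));print([(round(a,3),int(n)) for a,n in zip(e,h) if n>15])
for nm,lo,hi in(("floor",.004,.012),("body",.07,.088),("top",.092,.108)):
    m=(zz>lo)&(zz<hi)&~rb
    h,e=np.histogram(q[m,1],bins=np.arange(-.3,.3,.004));print(nm,[(round(a,3),int(n)) for a,n in zip(e,h) if n>3])
E
python3 b.py
```

```text
out 284 [0.4372 0.221  0.1054] 0.43753618001937866 0.22172288596630096 0.022605767473578453 0.10537629933979153
inn 163 [0.5998 0.1295 0.1135] 0.6004340648651123 0.1303091198205948 0.021764762699604034 0.11373693960902975
[[536.5, 0.0, 271.5], [0.0, 536.5, 212.7], [0.0, 0.0, 1.0]] [0.374 0.012 1.37 ]
all ((0.5799054503440857, 0.03942689299583435), (0.3576963543891907, 0.1993049532175064), 89.84333801269531)
floor 1486 [0.5743 0.0463 0.0073] ((0.5799054503440857, 0.03942689299583435), (0.3576963543891907, 0.1993049532175064), 89.84333801269531)
fence 373 [0.5668 0.0528 0.0213] ((0.5757168531417847, 0.04748164117336273), (0.24700453877449036, 0.06921285390853882), 74.42810821533203)
body 521 [0.5615 0.003  0.078 ] ((0.5792064070701599, 0.06225041300058365), (0.22046822309494019, 0.06743154674768448), 74.22661590576172)
top 230 [0.5916 0.1101 0.0988] ((0.590278685092926, 0.09024971723556519), (0.16958220303058624, 0.0651625245809555), 76.84061431884766)
angle of rack x deg -15.5
[(np.float64(0.508), 95), (np.float64(0.511), 96), (np.float64(0.568), 17), (np.float64(0.571), 54), (np.floa
[... 1384 characters left out ...]
11), (np.float64(0.276), 8), (np.float64(0.28), 10), (np.float64(0.284), 13), (np.float64(0.288), 6), (np.float64(0.292), 10)]
body [(np.float64(0.104), 34), (np.float64(0.108), 36), (np.float64(0.112), 39), (np.float64(0.116), 38), (np.float64(0.12), 24), (np.float64(0.124), 28), (np.float64(0.128), 28), (np.float64(0.132), 30), (np.float64(0.136), 28), (np.float64(0.14), 26), (np.float64(0.144), 26), (np.float64(0.148), 36), (np.float64(0.152), 38), (np.float64(0.156), 36), (np.float64(0.16), 9), (np.float64(0.264), 8), (np.float64(0.268), 4)]
top [(np.float64(0.16), 36), (np.float64(0.164), 35), (np.float64(0.26), 4), (np.float64(0.264), 7), (np.float64(0.268), 5), (np.float64(0.272), 5)]
```

```bash
cat >> h.py <<'E'
T=np.radians(-15.5); EX=np.array([np.cos(T),np.sin(T),0]); EY=np.array([-np.sin(T),np.cos(T),0])
O=.5425*EX+.192*EY   # rack origin
def go(target):
    s=ctrl.read_state();M=R.from_rotvec(s["tcp_rot"]).as_matrix();d=np.array(target)-s["eef_pos"]
    y=np.degrees(np.arctan2(M[1,1],M[0,1]))-np.degrees(T); y=(y+90)%180-90
    print("t",round(s["time"],2),"pos",s["eef_pos"].round(4),"rackpos",np.round([(s["eef_pos"]-O)@EX,(s["eef_pos"]-O)@EY],4),"F",np.round(s["contact_force"],1),"tool delta/50mm",(M.T@d/.05).round(3),"twist deg",round(y,2),"frac",round(y/180,4),"toolx",M[:,0].round(2),"tooly",M[:,1].round(2),"w",round(s["gripper_width"],4),round(s["grip_force"],1))
E
python3 -m crank '[[0,0,0,-0.0467],[0,0,0,-0.0467],[0,0,0,-0.0467],[0,0,0,-0.0467],[0,0,0,-0.0467]]' -1
python3 -m crank '[[0,0,0,-0.0467],[0,0,0,0]]'
python3 -c "
from h import *
print(O); go([.437,.2217,.2])"
```

```text
time: 1.6
eef_pos: [0.2236, -0.5024, 0.2387]
tcp_rot: [-2.629, -1.72, -0.0]
contact_force: [-1.2, -0.0, 0.3]
gripper_width: 0.088
grip_force: 0.0
time: 1.8
eef_pos: [0.2237, -0.5025, 0.2388]
tcp_rot: [2.501, 1.902, -0.0]
contact_force: [-0.6, -0.3, -0.5]
gripper_width: 0.0883
grip_force: 0.0
[0.57407929 0.04004023 0.        ]
t 1.8 pos [ 0.2237 -0.5025  0.2388] rackpos [-0.1927 -0.6164] F [-0.6 -0.3 -0.5] tool delta/50mm [15.097  0.243  0.775] twist deg 0.01 frac 0.0 toolx [ 0.27  0.96 -0.  ] tooly [ 0.96 -0.27 -0.  ] w 0.0883 0.0
```

```bash
python3 -m crank '[[0.8,0,0,0],[0.9,0,0,0],[0.9,0,0,0],[0.9,0,0,0],[0.9,0,0,0]]' -1 | grep eef
python3 -m crank '[[0.9,0,0,0],[0.9,0,0,0],[0.9,0,0,0],[0.9,0,0,0],[0.9,0,0,0]]'| grep eef
python3 -m crank '[[0.9,0,0,0],[0.9,0,0,0],[0.9,0,0,0],[0.9,0,0,0],[0.9,0,0,0]]'| grep eef
python3 -c "
from h import *
go([.437,.2217,.2])"
```

```text
eef_pos: [0.2828, -0.2888, 0.2388]
eef_pos: [0.3432, -0.0721, 0.239]
eef_pos: [0.4036, 0.145, 0.239]
t 3.3 pos [0.4036 0.145  0.239 ] rackpos [-0.1924  0.0556] F [ 1.1 -1.5  0.4] tool delta/50mm [1.657 0.225 0.78 ] twist deg -0.32 frac -0.0018 toolx [0.27 0.96 0.  ] tooly [ 0.96 -0.27  0.  ] w 0.0881 0.0
```

```bash
python3 -m crank '[[0.85,0.1,0.2,0],[0.8,0.12,0.2,0],[0,0,0,0]]' | grep eef
cat > c.py <<'E'
from h import *
go([.437,.2217,.2])
p,d=ctrl.capture("wrist");m=ctrl.camera_model("wrist")
cv2.imwrite("pics/w1.png",p[:,:,::-1]);np.savez("w1.npz",p=p,d=d)
v,u=np.nonzero(d>0);P=world("wrist",np.c_[u,v],d[v,u],m=m);c=p[v,u].astype(int)
red=(c[:,0]>110)&(c[:,1]<.5*c[:,0])&(c[:,2]<.5*c[:,0])
for x,y in((.437,.2217),(.600,.130)):
    k=(np.hypot(P[:,0]-x,P[:,1]-y)<.04)&(P[:,2]>.095)&(P[:,2]<.125)
    if k.sum()>20: print(k.sum(),np.median(P[k],0).round(4),cv2.minEnclosingCircle(P[k][:,:2].astype(np.float32)))
E
python3 c.py
```

```text
eef_pos: [0.4367, 0.2226, 0.2172]
t 3.6 pos [0.4367 0.2226 0.2172] rackpos [-0.1811  0.1392] F [-0.1 -0.5 -0.4] tool delta/50mm [-0.015  0.011  0.344] twist deg -0.1 frac -0.0005 toolx [ 0.27  0.96 -0.  ] tooly [ 0.96 -0.27 -0.  ] w 0.088 0.0
2400 [0.4366 0.2216 0.1072] ((0.4360864758491516, 0.22040274739265442), 0.02277505025267601)
1908 [0.5963 0.1437 0.1095] ((0.6022604703903198, 0.1391109824180603), 0.032842595130205154)
```

View pics/w1.png

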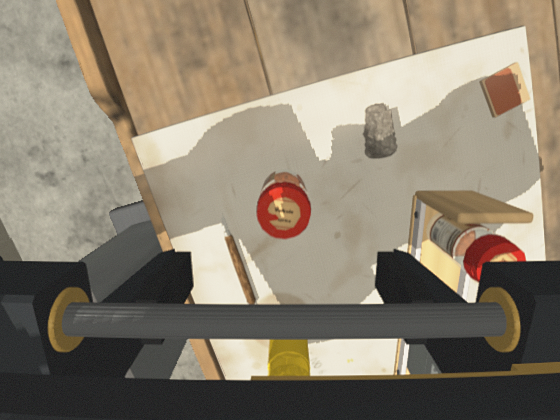

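The wrist view shows the red jar at (284,208) between the open fingers, with the modelling tool at (240,270) clear of them. It matches the top-camera position to within 1 mm, so I'm descending.

```bash
python3 -m crank '[[-0.02,0,0.8,0],[0,0,0.8,0],[0,0,0.7,0],[0,0,0.6,0],[0,0,0.43,0]]' | egrep 'eef|contact'
python3 -m crank '[[0,0,0,0],[0,0,0,0],[0,0,0,0],[0,0,0,0],[0,0,0,0]]' 1 15
python3 -m crank '[[0,0,0,0],[0,0,0,0]]'
python3 -c "
from h import *
go([.4365,.221,.05]);go(O+.03*EY+[0,0,.2])"
```

```text
eef_pos: [0.4354, 0.2172, 0.0512]
contact_force: [1.0, -1.2, -1.0]
time: 4.65
eef_pos: [0.4363, 0.2186, 0.0531]
tcp_rot: [2.502, 1.899, 0.002]
contact_force: [-0.0, 0.8, 0.2]
gripper_width: 0.0504
grip_force: 0.0
time: 4.85
eef_pos: [0.4361, 0.2186, 0.0527]
tcp_rot: [2.502, 1.9, 0.001]
contact_force: [-1.0, -0.6, 5.3]
gripper_width: 0.0437
grip_force: 15.0
t 4.85 pos [0.4361 0.2186 0.0527] rackpos [-0.1807  0.1352] F [-1.  -0.6  5.3] tool delta/50mm [ 0.048 -0.005  0.053] twist deg -0.07 frac -0.0004 toolx [0.27 0.96 0.  ] tooly [ 0.96 -0.27  0.  ] w 0.0437 15.0
t 4.85 pos [0.4361 0.2186 0.0527] rackpos [-0.1807  0.1352] F [-1.  -0.6  5.3] tool delta/50mm [-2.099  3.618 -2.945] twist deg -0.07 frac -0.0004 toolx [0.27 0.96 0.  ] tooly [ 0.96 -0.27  0.  ] w 0.0437 15.0
```

```bash
python3 -m crank '[[0,0,0,0],[0,0,0,0]]'
python3 -m crank '[[0,0,-0.3,0],[0,0,-0.7,0],[0,0,-0.8,0],[0,0,-0.8,0],[0,0,0,0]]'
python3 - <<'E'
from h import *
go(O+.03*EY+[0,0,.2])
p,d=ctrl.capture("scene");cv2.imwrite("pics/s1.png",cv2.resize(p[130:340,130:380,::-1],None,fx=2.8,fy=2.8))
p,d=ctrl.capture("top");cv2.imwrite("pics/t1.png",p[:,:,::-1]);np.savez("t1.npz",p=p,d=d)
E
```

```text
time: 5.05
eef_pos: [0.4361, 0.2186, 0.0527]
tcp_rot: [2.502, 1.9, 0.001]
contact_force: [-2.2, 0.2, 6.1]
gripper_width: 0.0439
grip_force: 15.0
time: 5.55
eef_pos: [0.4377, 0.219, 0.1866]
tcp_rot: [2.499, 1.898, 0.013]
contact_force: [-0.2, 0.7, -1.6]
gripper_width: 0.0437
grip_force: 15.0
t 5.55 pos [0.4377 0.219  0.1866] rackpos [-0.1793  0.136 ] F [-0.2  0.7 -1.6] tool delta/50mm [-2.116  3.589 -0.248] twist deg -0.06 frac -0.0003 toolx [0.27 0.96 0.  ] tooly [ 0.96 -0.27  0.01] w 0.0437 15.0
```

View pics/s1.png

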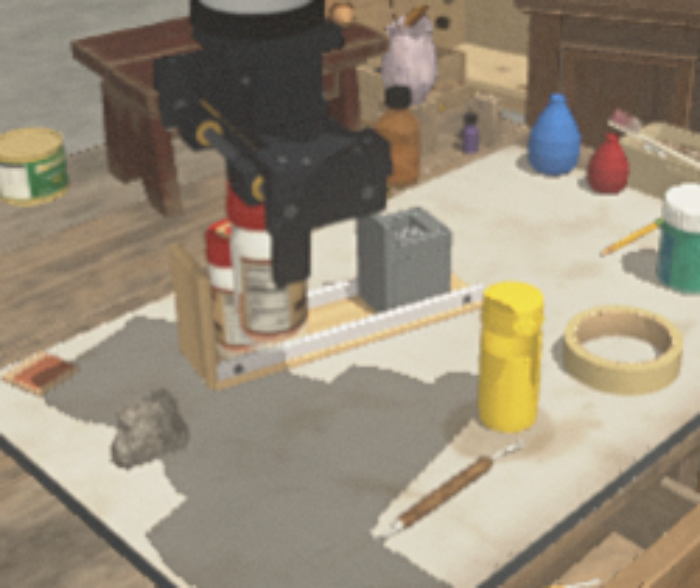

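The jar is held upright and clear of the table, with the rack at (330,300) and the stop at (405,260) undisturbed. I'll check the rack pose from the fresh top picture and carry the jar over.

```bash
python3 -m crank '[[-0.4,0.6,0,0],[-0.4,0.7,0,0],[-0.5,0.8,0,0],[-0.5,0.8,0,0],[-0.4,0.69,0,0]]' |egrep 'eef|width'
python3 - <<'E'
from h import *
z=np.load("top0.npz");P,u,v=cloud("top",z["d"]);
q=np.c_[(P-O)@EX,(P-O)@EY,P[:,2]]
f=(abs(q[:,2]-.022)<.004)&(abs(q[:,0])<.045)&(q[:,1]>-.12)&(q[:,1]<.12)
for s in(-1,1):
    g=q[f&(s*q[:,0]>.02)]
    pf=np.polyfit(g[:,1],g[:,0],1);print("fence",s,len(g),pf,np.percentile(g[:,0],[5,50,95]))
g=q[(q[:,2]>.09)&(q[:,2]<.106)&(q[:,1]>.11)&(q[:,1]<.15)&(abs(q[:,0])<.05)];print("wall",len(g),np.percentile(g,[3,50,97],axis=0).round(4))
g=q[(q[:,2]>.09)&(q[:,2]<.106)&(q[:,1]<.0)&(q[:,1]>-.06)&(abs(q[:,0])<.05)];print("plate",len(g),np.percentile(g,[3,50,97],axis=0).round(4))
go(O+.022*EY+[0,0,.187])
E
```

```text
eef_pos: [0.5799, 0.0624, 0.1798]
gripper_width: 0.0438
fence -1 204 [-0.00184985 -0.03126671] [-0.03418449 -0.03128204 -0.02814694]
fence 1 104 [0.00120557 0.03045561] [0.02778004 0.03034434 0.03315734]
wall 122 [[-0.0321  0.1266  0.0919]
 [-0.0014  0.1311  0.0986]
 [ 0.0304  0.1361  0.1032]]
plate 75 [[-0.0263 -0.0315  0.0931]
 [-0.0013 -0.0276  0.0991]
 [ 0.0243 -0.024   0.1033]]
t 6.15 pos [0.5799 0.0624 0.1798] rackpos [-0.0004  0.0231] F [-0.7  0.4 -1.2] tool delta/50mm [-0.022  0.007 -0.144] twist deg -0.12 frac -0.0006 toolx [ 0.27  0.96 -0.  ] tooly [ 0.96 -0.27 -0.  ] w 0.0438 15.0
```

```bash
python3 -m crank '[[0,-0.01,0.5,0],[0,0,0.6,0],[0,0,0.6,0],[0,0,0.4,0],[0,0,0,0]]' |egrep 'eef|contact'
python3 - <<'E'
from h import *
go(O+.022*EY+[0,0,.0617])
E
```

```text
eef_pos: [0.5765, 0.0646, 0.0728]
contact_force: [0.1, -0.5, -1.3]
t 6.65 pos [0.5765 0.0646 0.0728] rackpos [-0.0043  0.0243] F [ 0.1 -0.5 -1.3] tool delta/50mm [-0.046  0.088  0.221] twist deg -0.08 frac -0.0004 toolx [ 0.27  0.96 -0.  ] tooly [ 0.96 -0.27 -0.01] w 0.0434 15.0
```

```bash
python3 -m crank '[[0,0.07,0,0],[0,0,0.12,0],[0,0,0.08,0],[0,0,0,0]]' |egrep 'eef|contact'
python3 - <<'E'
from h import *
go(O+.022*EY+[0,0,.0607])
E
```

```text
eef_pos: [0.5821, 0.0636, 0.0671]
contact_force: [-0.3, -0.2, -0.9]
t 7.05 pos [0.5821 0.0636 0.0671] rackpos [0.0014 0.0248] F [-0.3 -0.2 -0.9] tool delta/50mm [-0.057 -0.028  0.128] twist deg -0.07 frac -0.0004 toolx [ 0.27  0.96 -0.  ] tooly [ 0.96 -0.27 -0.  ] w 0.0441 15.0
```

```bash
python3 -m crank '[[0,-0.02,0.06,0],[0,0,0.04,0],[0,0,0,0],[0,0,0,0]]' |egrep 'eef|contact'
python3 - <<'E'
from h import *
go(O+.022*EY+[0,0,.0607])
E
```

```text
eef_pos: [0.5813, 0.0639, 0.0623]
contact_force: [0.2, -0.9, -1.1]
t 7.45 pos [0.5813 0.0639 0.0623] rackpos [0.0006 0.0249] F [ 0.2 -0.9 -1.1] tool delta/50mm [-0.058 -0.012  0.032] twist deg -0.07 frac -0.0004 toolx [0.27 0.96 0.  ] tooly [ 0.96 -0.27  0.  ] w 0.0437 15.0
```

```bash
python3 -m crank '[[0,-0.02,0.04,0],[0,0,0,0],[0,0,0,0]]' |egrep 'eef|contact'
python3 -m crank '[[0,0,0.03,0],[0,0,0,0],[0,0,0,0]]' |egrep 'eef|contact'
```

```text
eef_pos: [0.5805, 0.0641, 0.0605]
contact_force: [-0.2, 0.8, 2.7]
eef_pos: [0.5805, 0.0641, 0.0604]
contact_force: [-5.0, 0.2, 13.8]
```

```bash
python3 -m crank '[[0,0,-0.02,0],[0,0,0,0]]' |egrep 'eef|contact'
python3 -m crank '[[0,0,0,0],[0,0,0,0],[0,0,0,0],[0,0,0,0],[0,0,0,0]]' -0.6
python3 -m crank '[[0,0,0,0],[0,0,0,0],[0,0,0,0]]'
python3 -m crank '[[0,0,-0.3,0],[0,0,-0.6,0],[0,0,-0.8,0],[0,0,-0.9,0],[0,0,-0.3,0]]'
python3 - <<'E'
from h import *
go(O+(-.16)*EY+[0,0,.16])
p,d=ctrl.capture("scene");cv2.imwrite("pics/s2.png",cv2.resize(p[130:340,130:380,::-1],None,fx=2.8,fy=2.8))
E
```

```text
eef_pos: [0.5805, 0.0641, 0.0604]
contact_force: [-1.6, 0.3, 7.9]
time: 8.75
eef_pos: [0.5803, 0.0641, 0.0596]
tcp_rot: [-2.502, -1.9, 0.0]
contact_force: [-0.2, -0.1, -0.2]
gripper_width: 0.0709
grip_force: 0.0
time: 9.05
eef_pos: [0.5803, 0.0641, 0.0598]
tcp_rot: [2.502, 1.9, 0.0]
contact_force: [-0.9, -0.1, -0.2]
gripper_width: 0.0703
grip_force: 0.0
time: 9.55
eef_pos: [0.5815, 0.0641, 0.2094]
tcp_rot: [2.498, 1.897, 0.008]
contact_force: [0.6, -0.3, 0.2]
gripper_width: 0.0706
grip_force: 0.0
t 9.55 pos [0.5815 0.0641 0.2094] rackpos [0.0007 0.0251] F [ 0.6 -0.3  0.2] tool delta/50mm [-3.704 -0.017  0.984] twist deg -0.06 frac -0.0003 toolx [0.27 0.96 0.  ] tooly [ 0.96 -0.27  0.01] w 0.0706 0.0
```

View pics/s2.png

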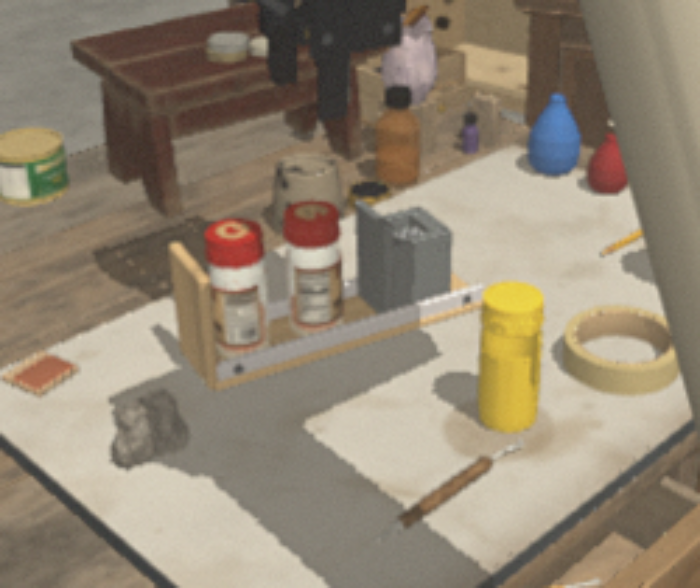

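Both red jars now stand upright in the rack, at (235,285) and (315,265), with the stop at (405,260). Next I'll shut the fingers and go behind the stop.

```bash
python3 -m crank '[[-0.6,0,0,0],[-0.7,0,0,0],[-0.7,0,0,0],[-0.7,0,0,0],[-0.5,0,0,0]]' 1 20 |grep eef
python3 -m crank '[[0,0,0,0],[0,0,0.6,0],[0,0,0.7,0],[0,0,0.7,0],[0,0,0.5,0]]' |grep eef
python3 - <<'E'
from h import *
go(O+(-.13)*EY+[0,0,.04])
E
```

```text
eef_pos: [0.5364, -0.0917, 0.2038]
eef_pos: [0.5366, -0.0887, 0.0771]
t 10.6 pos [ 0.5366 -0.0887  0.0771] rackpos [-0.0018 -0.134 ] F [-0.2 -0.6  0.7] tool delta/50mm [0.08  0.037 0.743] twist deg -0.04 frac -0.0002 toolx [0.27 0.96 0.  ] tooly [ 0.96 -0.27 -0.  ] w 0.0006 0.0
```

```bash
python3 -m crank '[[0,0.04,0.4,0],[0,0,0.3,0],[0,0,0,0]]' |egrep 'eef|contact'
python3 -m crank '[[0.2,0,0,0],[0.2,0,0,0],[0.15,0,0,0],[0.1,0,0,0],[0,0,0,0]]' |egrep 'eef|contact'
python3 - <<'E'
from h import *
go(O+(-.045)*EY+[0,0,.04])
E
```

```text
eef_pos: [0.5382, -0.0892, 0.0425]
contact_force: [-0.4, 0.6, -1.1]
eef_pos: [0.5483, -0.0584, 0.0451]
contact_force: [-0.1, 0.1, -0.3]
t 11.4 pos [ 0.5483 -0.0584  0.0451] rackpos [ 0.0014 -0.1018] F [-0.1  0.1 -0.3] tool delta/50mm [ 1.136 -0.029  0.102] twist deg -0.01 frac -0.0 toolx [ 0.27  0.96 -0.  ] tooly [ 0.96 -0.27  0.  ] w 0.0003 0.0
```

```bash
python3 -m crank '[[0.15,0,0.05,0],[0.12,0,0,0],[0.12,0,0,0],[0.12,0,0,0],[0.12,0,0,0]]' |egrep 'eef|contact'
python3 -m crank '[[0.1,0,0,0],[0.1,0,0,0],[0.1,0,0,0],[0,0,0,0]]' |egrep 'eef|contact'
python3 - <<'E'
from h import *
go(O+(-.04)*EY+[0,0,.04])
E
```

```text
eef_pos: [0.5567, -0.0286, 0.0422]
contact_force: [1.4, -3.2, -1.3]
eef_pos: [0.5605, -0.0136, 0.0422]
contact_force: [1.0, -0.8, 0.5]
t 12.3 pos [ 0.5605 -0.0136  0.0422] rackpos [ 0.0012 -0.0553] F [ 1.  -0.8  0.5] tool delta/50mm [ 0.306 -0.024  0.044] twist deg -0.04 frac -0.0002 toolx [0.27 0.96 0.  ] tooly [ 0.96 -0.27 -0.  ] w 0.0006 0.0
```

```bash
python3 -m crank '[[0.08,0,0,0],[0.08,0,0,0],[0.06,0,0,0]]' |egrep 'eef|contact'
python3 -m crank '[[0.05,0,0,0],[0.04,0,0,0]]' |egrep 'eef|contact'
python3 -c "
from h import *
go(O+(-.038)*EY+[0,0,.04])"
```

```text
eef_pos: [0.5631, -0.0036, 0.0422]
contact_force: [-2.2, -4.4, 1.2]
eef_pos: [0.5643, 0.0007, 0.0422]
contact_force: [-2.9, -4.3, 0.6]
t 12.8 pos [0.5643 0.0007 0.0422] rackpos [ 0.0011 -0.0405] F [-2.9 -4.3  0.6] tool delta/50mm [ 0.051 -0.022  0.043] twist deg -0.06 frac -0.0003 toolx [ 0.27  0.96 -0.  ] tooly [ 0.96 -0.27 -0.  ] w 0.0004 2.5
```

```bash
for i in 1 2 3; do python3 -m crank '[[0.03,0,0,0],[0,0,0,0]]' |egrep 'eef|contact'; done
python3 -c "
from h import *
go(O+(-.038)*EY+[0,0,.04])"
```

```text
eef_pos: [0.5648, 0.0023, 0.0422]
contact_force: [-3.4, -2.3, 1.3]
eef_pos: [0.5651, 0.0036, 0.0422]
contact_force: [-3.2, -3.1, 2.3]
eef_pos: [0.5652, 0.004, 0.0422]
contact_force: [-5.8, -9.0, 3.0]
t 13.4 pos [0.5652 0.004  0.0422] rackpos [ 0.0011 -0.0371] F [-5.8 -9.   3. ] tool delta/50mm [-0.017 -0.022  0.044] twist deg -0.05 frac -0.0003 toolx [ 0.27  0.96 -0.  ] tooly [ 0.96 -0.27 -0.  ] w 0.0006 5.2
```

```bash
python3 -m crank '[[0.02,0,0,0],[0,0,0,0],[0,0,0,0]]' |egrep 'eef|contact'
python3 -m crank '[[-0.3,0,0,0],[-0.4,0,0,0],[0,0,-0.6,0],[0,0,-0.8,0],[0,0,-0.8,0]]' |egrep 'eef|contact'
python3 -m crank '[[0,-0.7,-0.4,0],[0,-0.7,0,0],[0,-0.7,0,0],[0,0,0,0],[0,0,0,0]]' -1 |egrep 'eef|contact|width'
cat > d.py <<'E'
from h import *
go(O+.002*EY-.0595*EX+[0,0,.12])
p,d=ctrl.capture("top");np.savez("t2.npz",p=p,d=d)
pw,dw=ctrl.capture("wrist");cv2.imwrite("pics/w2.png",pw[:,:,::-1])
for cam,D in(("top",d),("wrist",dw)):
    P,u,v=cloud(cam,D);q=np.c_[(P-O)@EX,(P-O)@EY,P[:,2]]
    for nm,lo,hi,a,b in(("wall",.09,.106,.122,.15),("plate",.092,.106,.0,.055),("bodytop",.0775,.086,-.05,.05),("jars",.108,.12,.03,.125)):
        g=q[(q[:,2]>lo)&(q[:,2]<hi)&(q[:,1]>a)&(q[:,1]<b)&(abs(q[:,0])<.045)]
        if len(g)>10: print(cam,nm,len(g),np.percentile(g,[2,50,98],axis=0).round(4).tolist())
    g=q[(abs(q[:,0])<.02)&(abs(q[:,1]-.001)<.016)]
    print("slot z hist",np.histogram(g[:,2],bins=np.arange(.06,.09,.002)))
    for s in ctrl.masks_of("switch",cam)[:2]:
        Q,_,_=cloud(cam,D,s["region"]);Q=Q-O
        print(cam,"switch",s["score"],s["centre"],np.median(np.c_[Q@EX,Q@EY,Q[:,2]],0))
E
python3 d.py
```

```text
eef_pos: [0.5652, 0.0041, 0.0422]
contact_force: [-8.2, -13.7, 3.6]
eef_pos: [0.5567, -0.028, 0.1535]
contact_force: [0.2, 0.1, 0.1]
eef_pos: [0.456, 0.0003, 0.1727]
contact_force: [0.4, -0.8, -0.0]
gripper_width: 0.0385
t 14.7 pos [4.560e-01 3.000e-04 1.727e-01] rackpos [-0.1031 -0.0699] F [ 0.4 -0.8 -0. ] tool delta/50mm [1.438 0.869 1.057] twist deg -0.07 frac -0.0004 toolx [0.27 0.96 0.  ] tooly [ 0.96 -0.27  0.  ] w 0.0385 0.0
top wall 116 [[-0.033, 0.1263, 0.0914], [-0.0045, 0.1312, 0.0985], [0.0315, 0.1366, 0.1039]]
top plate 95 [[-0.0266, 0.0302, 0.0937], [-0.0029, 0.0348, 0.0985], [0.0243, 0.0467, 0.1048]]
top bodytop 201 [[-0.0249, -0.025, 0.0776], [0.0033, 0.0083, 0.0802], [0.0254, 0.0428, 0.0852]]
top jars 515 [[-0.0193, 0.0424, 0.1089], [0.0004, 0.0819, 0.1138], [0.0201, 0.1218, 0.1188]]
slot z hist (array([ 2,  5, 16, 15, 16, 16, 24, 22, 20, 14,  8,  7,  1,  0]), array([0.06 , 0.062, 0.064, 0.066, 0.068, 0.07 , 0.072, 0.074, 0.076,
       0.078, 0.08 , 0.082, 0.084, 0.086, 0.088]))
top switch 0.5 [254.2, 194.6] [-0.00268921  0.00312245  0.07389265]
wrist plate 1696 [[-0.027, 0.0298, 0.0933], [-0.0077, 0.0349, 0.0994], [0.024, 0.0531, 0.1053]]
wrist bodytop 4367 [[-0.0273, -0.0249, 0.0779], [-0.0027, 0.0042, 0.0796], [0.0253, 0.043, 0.0839]]
wrist jars 3583 [[-0.0219, 0.0396, 0.1094], [-0.0025, 0.0547, 0.114], [0.0191, 0.0669, 0.1156]]
slot z hist (array([  0,   0,  96, 421,  62,  61, 711, 479,  99, 448, 164,   0,   0,
         0]), array([0.06 , 0.062, 0.064, 0.066, 0.068, 0.07 , 0.072, 0.074, 0.076,
       0.078, 0.08 , 0.082, 0.084, 0.086, 0.088]))
wrist switch 0.65 [415.9, 116.4] [-0.00602317  0.00372485  0.07363963]
wrist switch 0.36 [397.5, 134.5] [-0.01077109 -0.00757733  0.0220833 ]
```

View pics/w2.png

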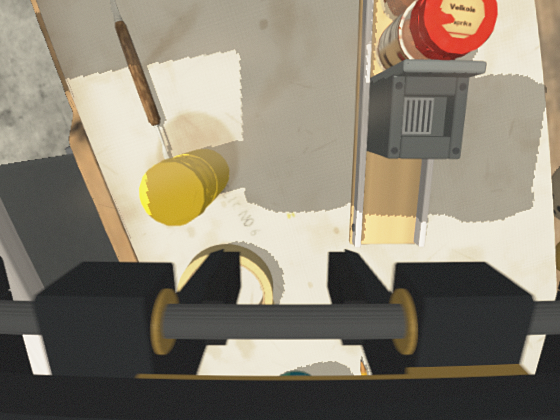

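The row is snug: the stop is against the jars at (430,70), and the switch pad shows at (416,116) at the near end of its slot. It measures about 73.5 mm high. The yellow jar, tape and tool haven't moved. I'll measure the fingertip thickness with the gripper fully open before descending.

```bash
python3 -m crank '[[0.5,0.3,0,0],[0.5,0.3,0,0],[0.45,0.25,0.2,0],[0,0,0,0],[0,0,0,0]]' -1 |egrep 'eef|contact|width'
cat > e.py <<'E'
from h import *
go(O+.003*EY-.0605*EX+[0,0,.1])
s=ctrl.read_state();M=R.from_rotvec(s["tcp_rot"]).as_matrix()
p,D=ctrl.capture("wrist");cv2.imwrite("pics/w3.png",p[:,:,::-1])
P,u,v=cloud("wrist",D)
t=(P-s["eef_pos"])@M
for lo in np.arange(-.04,.004,.005):
    g=t[(t[:,2]>lo)&(t[:,2]<lo+.005)&(abs(t[:,0])<.03)&(abs(t[:,1])<.075)]
    for sg in(-1,1):
        h=g[sg*g[:,1]>.03]
        if len(h)>5: print(round(lo,3),sg,len(h),h[:,:2].min(0).round(4),h[:,:2].max(0).round(4))
q=np.c_[(P-O)@EX,(P-O)@EY,P[:,2]]
g=q[(abs(q[:,2]-.0735)<.0015)&(abs(q[:,0])<.025)&(abs(q[:,1]-.003)<.016)];print("pad",len(g),np.percentile(g,[3,50,97],axis=0).round(4).tolist())
E
python3 e.py
```

```text
eef_pos: [0.5161, 0.0586, 0.1617]
contact_force: [-0.2, -0.6, 0.6]
gripper_width: 0.0883
t 15.4 pos [0.5161 0.0586 0.1617] rackpos [-0.0608  0.0024] F [-0.2 -0.6  0.6] tool delta/50mm [0.011 0.008 1.233] twist deg -0.02 frac -0.0001 toolx [ 0.27  0.96 -0.  ] tooly [ 0.96 -0.27 -0.  ] w 0.0883 0.0
-0.04 -1 331 [ 0.0028 -0.0598] [ 0.0118 -0.0431]
-0.04 1 326 [0.003  0.0452] [0.0118 0.061 ]
-0.035 -1 328 [-0.0004 -0.0587] [ 0.0118 -0.0438]
-0.035 1 336 [-0.0007  0.0456] [0.0116 0.0607]
-0.03 -1 362 [-0.0035 -0.0591] [ 0.0119 -0.0438]
-0.03 1 371 [-0.0031  0.0453] [0.0117 0.0602]
-0.025 -1 417 [-0.0064 -0.0582] [ 0.0119 -0.043 ]
-0.025 1 419 [-0.0065  0.0441] [0.0118 0.0596]
-0.02 -1 329 [-0.0083 -0.0574] [ 0.012  -0.0428]
-0.02 1 332 [-0.0083  0.0442] [0.0119 0.0595]
-0.015 -1 290 [-0.0083 -0.057 ] [ 0.012  -0.0427]
-0.015 1 275 [-0.0086  0.0442] [0.0117 0.0589]
-0.01 -1 250 [-0.0087 -0.0568] [ 0.0119 -0.0426]
-0.01 1 232 [-0.0085  0.0445] [0.0118 0.0586]
-0.005 -1 179 [-0.0085 -0.0544] [ 0.0112 -0.0427]
-0.005 1 190 [-0.009   0.0447] [0.0112 0.0557]
pad 717 [[-0.0164, -0.0106, 0.0726], [-0.0048, 0.003, 0.0744], [0.0179, 0.0156, 0.075]]
```

```bash
python3 -m crank '[[0,0.055,0.4,0],[0,0,0.5,0],[0,0,0.4,0],[0,0,0,0],[0,0,0,0]]' |egrep 'eef|contact|width'
python3 -c "
from h import *
go(O+.002*EY-.058*EX+[0,0,.085])"
```

```text
eef_pos: [0.5187, 0.0574, 0.098]
contact_force: [0.2, 0.6, -0.1]
gripper_width: 0.0883
t 15.95 pos [0.5187 0.0574 0.098 ] rackpos [-0.058   0.0019] F [ 0.2  0.6 -0.1] tool delta/50mm [ 0.001 -0.001  0.26 ] twist deg -0.11 frac -0.0006 toolx [0.27 0.96 0.  ] tooly [ 0.96 -0.27  0.  ] w 0.0883 0.0
```

```bash
python3 -m crank '[[0,0,0.15,0],[0,0,0.15,0],[0,0,0,0],[0,0,0,0]]' |egrep 'eef|contact'
python3 -c "
from h import *
go(O+.002*EY-.058*EX+[0,0,.0745])"
```

```text
eef_pos: [0.5186, 0.0579, 0.0823]
contact_force: [-0.3, -0.3, 0.3]
t 16.35 pos [0.5186 0.0579 0.0823] rackpos [-0.0582  0.0024] F [-0.3 -0.3  0.3] tool delta/50mm [-0.009  0.004  0.156] twist deg -0.07 frac -0.0004 toolx [ 0.27  0.96 -0.  ] tooly [ 0.96 -0.27 -0.  ] w 0.0884 0.0
```

```bash
for i in 1 2 3; do python3 -m crank '[[0,0,0.03,0],[0,0,0,0]]' |egrep 'eef|contact'; done
python3 -c "
from h import *
go(O+.002*EY-.058*EX+[0,0,.0745])"
```

```text
eef_pos: [0.5186, 0.058, 0.0808]
contact_force: [0.9, -0.4, 0.7]
eef_pos: [0.5186, 0.0579, 0.0792]
contact_force: [1.1, -0.4, 0.4]
eef_pos: [0.5186, 0.0579, 0.0776]
contact_force: [-0.3, -0.6, -0.0]
t 16.95 pos [0.5186 0.0579 0.0776] rackpos [-0.0583  0.0024] F [-0.3 -0.6 -0. ] tool delta/50mm [-0.008  0.006  0.062] twist deg -0.07 frac -0.0004 toolx [ 0.27  0.96 -0.  ] tooly [ 0.96 -0.27 -0.  ] w 0.0882 0.0
```

Below the rim without contact, so the fingertip is in the slot.

```bash
for i in 1 2 3; do python3 -m crank '[[0,0,0.02,0],[0,0,0,0]]' |egrep 'eef|contact'; done
```

```text
eef_pos: [0.5186, 0.0579, 0.0766]
contact_force: [-0.3, 0.0, -0.5]
eef_pos: [0.5186, 0.0579, 0.0756]
contact_force: [0.8, -0.8, -0.1]
eef_pos: [0.5186, 0.0579, 0.0746]
contact_force: [0.4, 0.1, 0.4]
```

```bash
for i in 1 2 ; do python3 -m crank '[[0,0,0.02,0],[0,0,0,0]]' |egrep 'eef|contact'; done
```

```text
eef_pos: [0.5187, 0.0579, 0.0739]
contact_force: [-1.4, -0.5, 2.2]
eef_pos: [0.5187, 0.0579, 0.073]
contact_force: [-1.6, -0.2, 4.9]
```

```bash
python3 -m crank '[[0,0,0.02,0],[0,0,0,0],[0,0,0,0]]' |egrep 'eef|contact'
```

```text
eef_pos: [0.5188, 0.0579, 0.0723]
contact_force: [-3.2, -0.1, 8.0]
```

```bash
python3 -m crank '[[0,0.04,0.005,0],[0,0.04,0,0],[0,0,0,0]]' |egrep 'eef|contact'
```

```text
eef_pos: [0.5229, 0.0568, 0.0723]
contact_force: [-2.9, 0.2, 9.2]
```

```bash
for i in 1 2; do python3 -m crank '[[0,0.04,0,0],[0,0.04,0,0],[0,0,0,0]]' |egrep 'eef|contact'; done
```

```text
eef_pos: [0.5267, 0.0557, 0.0723]
contact_force: [-2.5, 0.4, 8.1]
eef_pos: [0.5301, 0.0548, 0.0723]
contact_force: [-5.4, 1.1, 10.7]
```

```bash
python3 -m crank '[[0,0.03,0,0],[0,0.03,0,0],[0,0,0,0]]' |egrep 'eef|contact';python3 -c "
from h import *
go(O+.002*EY-.042*EX+[0,0,.0745])"
```

```text
eef_pos: [0.5318, 0.0544, 0.0723]
contact_force: [-10.8, 1.8, 14.8]
t 19.45 pos [0.5318 0.0544 0.0723] rackpos [-0.0446  0.0026] F [-10.8   1.8  14.8] tool delta/50mm [-0.011  0.052 -0.044] twist deg -0.04 frac -0.0002 toolx [ 0.27  0.96 -0.  ] tooly [ 0.96 -0.27 -0.  ] w 0.088 7.4
```

```bash
python3 -m crank '[[0,0,-0.1,0],[0,0,-0.3,0],[0,0,-0.6,0],[0,0,-0.8,0],[0,-0.4,-0.2,0]]' |egrep 'eef|contact'
python3 -m crank '[[-0.5,-0.5,0,0],[-0.5,-0.3,0,0],[-0.4,0,0,0],[0,0,0,0],[0,0,0,0]]' |egrep 'eef|contact'
sed -i 's/pics\/w2/pics\/w4/' d.py; python3 d.py; python3 -c "
import cv2;a=cv2.imread('pics/w4.png')[0:260,300:560];cv2.imwrite('pics/w4z.png',cv2.resize(a,None,fx=2.2,fy=2.2))"
```

```text
eef_pos: [0.5163, 0.0587, 0.1749]
contact_force: [0.3, -0.1, -1.1]
eef_pos: [0.4568, 0.0026, 0.1715]
contact_force: [-0.1, -0.4, -0.1]
t 20.45 pos [0.4568 0.0026 0.1715] rackpos [-0.103  -0.0675] F [-0.1 -0.4 -0.1] tool delta/50mm [1.391 0.867 1.031] twist deg -0.12 frac -0.0007 toolx [0.27 0.96 0.  ] tooly [ 0.96 -0.27  0.  ] w 0.0883 0.0
top wall 119 [[-0.0337, 0.1262, 0.0908], [-0.0046, 0.1309, 0.0985], [0.0309, 0.1362, 0.1039]]
top plate 99 [[-0.0253, 0.0302, 0.0932], [-0.0046, 0.035, 0.0988], [0.0245, 0.0528, 0.1046]]
top bodytop 185 [[-0.0246, -0.0233, 0.0776], [0.009, 0.0049, 0.08], [0.0254, 0.0401, 0.0855]]
top jars 519 [[-0.0197, 0.042, 0.1091], [0.0005, 0.0828, 0.1136], [0.0202, 0.122, 0.1186]]
slot z hist (array([ 0,  6,  7,  7, 20, 17, 31, 23, 30, 15, 11,  4,  1,  0]), array([0.06 , 0.062, 0.064, 0.066, 0.068, 0.07 , 0.072, 0.074, 0.076,
       0.078, 0.08 , 0.082, 0.084, 0.086, 0.088]))
top switch 0.41 [253.3, 193.9] [0.00642854 0.00353995 0.07360014]
top switch 0.18 [252.8, 192.1] [0.00422441 0.01056425 0.07843572]
wrist plate 1686 [[-0.0273, 0.0303, 0.0934], [-0.0074, 0.0352, 0.0996], [0.0236, 0.0526, 0.105]]
wrist bodytop 4449 [[-0.0276, -0.0247, 0.0781], [-0.003, 0.0052, 0.0799], [0.025, 0.0426, 0.0843]]
wrist jars 3950 [[-0.0223, 0.0402, 0.1094], [-0.0028, 0.0563, 0.1144], [0.0186, 0.0696, 0.1161]]
slot z hist (array([  0,   0,  37, 444,  74,  52, 526, 722,  70, 361, 274,   1,   0,
         0]), array([0.06 , 0.062, 0.064, 0.066, 0.068, 0.07 , 0.072, 0.074, 0.076,
       0.078, 0.08 , 0.082, 0.084, 0.086, 0.088]))
wrist switch 0.84 [434.7, 120.9] [0.004364   0.00438516 0.0740633 ]
```

View pics/w4z.png

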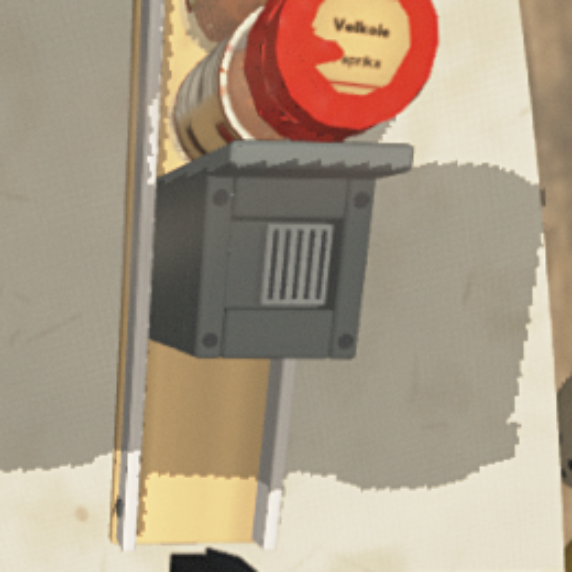

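The pad now sits at the far side of its slot, at (297,265) in the crop, and both jars and the stop are in place. I'll measure the pad's travel from the ribs before handing in.

```bash
cat > f.py <<'E'
from h import *
# stop top-body right edge as reference: compare rib pixels, rack x on plane z=.0744, both pics taken from ~same pose (rack -.1031,-.0699,.1727 / -.103,-.0675,.1715)
m=ctrl.camera_model("wrist");s=ctrl.read_state()
for f,pos in(("w2",np.array([.4560,.0003,.1727])),("w4",s["eef_pos"])):
    p=cv2.imread(f"pics/{f}.png");g=p.min(2)
    mm=dict(m);V=np.array(m["view"]).copy();V[:3,3]-=V[:3,:3]@(pos-s["eef_pos"]);mm["view"]=V
    v,u=np.mgrid[80:170,370:480];v=v.ravel();u=u.ravel()
    P=world("wrist",np.c_[u,v],z=.0744,m=mm)-O;x=P@EX;y=P@EY
    k=(abs(x)<.024)&(abs(y-.003)<.016)&(g[v,u]>125)
    print(f,k.sum(),np.percentile(x[k],[1,50,99]).round(4),np.percentile(y[k],[1,50,99]).round(4))
E
python3 f.py
```

```text
w2 519 [-0.0169 -0.0059  0.0037] [-0.008   0.0046  0.0165]
w4 446 [-0.0046  0.0049  0.0157] [-0.0076  0.005   0.0168]
```

```bash
python3 -c "
from workcell import ctrl
print(ctrl.hand_in())"
```

```text
the job is handed in; nothing more can be done
None
```

I handed the job in at about 20 s of the 61 s limit; the hand-in returned no verdict. Both red-capped jars stand in the rack, the stop is pushed up snug (about 81 mm), and the lock switch was dragged to its far end, with about 12 of 13 mm travel measured against the 11 mm needed.

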